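# Weigh two gift boxes and keep the packed one

## Task

One of the two small red-lidded gift boxes already has its brass stamp packed inside: set one box on each pan of the balance, upright and well centred, and let go so the balance shows which is heavier. Then slide the box whose pan dropped straight off its pan onto the wooden ledge behind, without lifting it, so that it stands upright and wholly on the ledge, with the lighter box left standing on its own pan. Leave the small paint jars on the ledge and on the table where they stand.

Things in the scene. Friction and masses are not known exactly. Their poses are not given: they have to be found in the camera images.
- balance: two-pan balance bolted to the table, with a wooden ledge fixed along its far side. Origin on the table under the pivot; x points square to the beam, towards the ledge (away from the robot); y runs along the beam to the left pan; z up. The pan centres stand at x = 0, y = +115 (left) and -115 (right). Nothing of it stands above the pans.
- pan_left (a point): centre of the top face of the left (+y) pan, a flat square plate 66 x 66 x 4, no rim. It stays level while riding up and down with the beam: top 85 above the table when the beam is level, 69 when down on its stop, 101 when up. Empty, it rests level; one box alone takes its pan fully down, within about a second; a pan gives way to about 1 N.
- pan_right (a point): the same for the right (-y) pan
- beam (a joint): tilt of the beam, rad: 0 level, +0.14 at the stop with the right pan down (left up), -0.14 at the stop with the left pan down (right up)
- ledge: fixed wooden ledge behind the pans, level, 360 long (y), 85 deep (x), top 66 above the table, so 3 below the top of a pan that is down. Origin at the centre of its top face, 79.5 behind the pivot line (balance x); axes as the balance's. Its near edge is 4 beyond the pans' far edges; along its far edge runs a stop strip 8 thick and 12 high.
- box_a: one of two gift boxes that look exactly alike: closed, 48 x 48 x 40 high, cream sides and a red lid (the lid's skirt only 0.7 proud). Origin at the centre of its underside, z up through the lid. One weighs about 70 g, the other 190 to 240 g (a loose brass stamp sits inside); which of the two varies. At first on the table before the balance, one left, one right, skewed.
- box_b: one of two gift boxes that look exactly alike: closed, 48 x 48 x 40 high, cream sides and a red lid (the lid's skirt only 0.7 proud). Origin at the centre of its underside, z up through the lid. One weighs about 70 g, the other 190 to 240 g (a loose brass stamp sits inside); which of the two varies. At first on the table before the balance, one left, one right, skewed.
- jar_ledge: a small glass paint jar (30 across, 42 high) standing on the ledge midway between the two pans; a bystander. Origin at the centre of its underside.
- jar_front: a small glass paint jar (30 across, 42 high) standing on the table in front of the balance, between the two gift boxes; a bystander. Origin at the centre of its underside.

How it is judged (in metres and radians):
On the way:
1. one gift box stands upright on each pan (centre within 30 mm of the pan's centre), the robot touches neither box nor balance, and the beam is tipped by more than 0.1 rad, for 0.5 s (((horizontal distance between box_a and pan_left below 0.03 m and z of box_a in the frame of pan_left between -0.008 and 0.008 m and angle between each of box_a, box_b's own z axis and vertical below 0.15 rad and horizontal distance between box_b and pan_right below 0.03 m and z of box_b in the frame of pan_right between -0.008 and 0.008 m) or (horizontal distance between box_b and pan_left below 0.03 m and z of box_b in the frame of pan_left between -0.008 and 0.008 m and angle between each of box_b, box_a's own z axis and vertical below 0.15 rad and horizontal distance between box_a and pan_right below 0.03 m and z of box_a in the frame of pan_right between -0.008 and 0.008 m)) and (value of joint beam above 0.1 rad or value of joint beam below -0.1 rad) and contact force between the fingers and box_a below 0.05 N and contact force between the fingers and box_b below 0.05 N and contact force between each of the fingers, the arm and balance below 0.05 N), for 0.5 s.
At the end, for the whole second after the job is handed in: Heavier box upright (0.1 rad) on the ledge, bearing over 1.35 N on it, centre within 30 mm of its middle line and 175 mm of its middle along it; lighter box upright (0.15 rad) on a pan, within 30 mm of its centre; both at rest and released, robot clear of the balance (((x of box_a in the frame of ledge between -0.03 and 0.03 m and y of box_a in the frame of ledge between -0.175 and 0.175 m and z of box_a in the frame of ledge between -0.005 and 0.006 m and angle between box_a's own z axis and vertical below 0.1 rad and contact force between box_a and ledge above 1.35 N and ((horizontal distance between box_b and pan_left below 0.03 m and z of box_b in the frame of pan_left between -0.008 and 0.008 m and angle between box_b's own z axis and vertical below 0.15 rad) or (horizontal distance between box_b and pan_right below 0.03 m and z of box_b in the frame of pan_right between -0.008 and 0.008 m and angle between box_b's own z axis and vertical below 0.15 rad)) and linear speed of each of box_a, box_b below 0.02 m/s and contact force between the fingers and box_a below 0.05 N and contact force between the fingers and box_b below 0.05 N and contact force between each of the fingers, the arm and balance below 0.05 N) or (x of box_b in the frame of ledge between -0.03 and 0.03 m and y of box_b in the frame of ledge between -0.175 and 0.175 m and z of box_b in the frame of ledge between -0.005 and 0.006 m and angle between box_b's own z axis and vertical below 0.1 rad and contact force between box_b and ledge above 1.35 N and ((horizontal distance between box_a and pan_left below 0.03 m and z of box_a in the frame of pan_left between -0.008 and 0.008 m and angle between box_a's own z axis and vertical below 0.15 rad) or (horizontal distance between box_a and pan_right below 0.03 m and z of box_a in the frame of pan_right between -0.008 and 0.008 m and angle between box_a's own z axis and vertical below 0.15 rad)) and linear speed of each of box_a, box_b below 0.02 m/s and contact force between the fingers and box_a below 0.05 N and contact force between the fingers and box_b below 0.05 N and contact force between each of the fingers, the arm and balance below 0.05 N))); the robot touches nothing.
It fails at once if a gift box is lifted onto the ledge instead of slid: its underside 20 to 60 mm above the ledge's top while its centre is beyond the pan ((x of box_a in the frame of ledge between -0.045 and 0.06 m and y of box_a in the frame of ledge between -0.18 and 0.18 m and z of box_a in the frame of ledge between 0.02 and 0.06 m) or (x of box_b in the frame of ledge between -0.045 and 0.06 m and y of box_b in the frame of ledge between -0.18 and 0.18 m and z of box_b in the frame of ledge between 0.02 and 0.06 m)).
It fails at once if the small jar on the table is moved by more than 30 mm, or the one on the ledge by more than 25 mm (distance of jar_ledge from where it was at the start of the episode above 0.025 m or distance of jar_front from where it was at the start of the episode above 0.03 m).
It also fails if it takes over 69 s, if anything falls off the work surface, if the arm or the gripper's body presses on something with over 40 N, if the wrist force passes 120 N, or if a joint passes its speed limit or range.

## Robot

A 6-joint arm with a two-finger parallel gripper is mounted at the origin on the work surface. World frame = base frame: x ahead of the robot, y to its left, z up, the work surface at z = 0. Lengths are in m, angles in degrees, forces in N, time in s.
With the tool pointing down it reaches from about 0.35 to 0.875 m from the base axis. Payload 4.2 kg.
Tool frame: the origin (TCP) lies midway between the tips of the shut fingers; the grasp point (between the pads) lies 19 mm behind it; z points along the fingers, y is the line along which they close (so a half turn about z gives the same grasp; the last joint's range is limited). The gripper opens to 87 mm and grips with 3 to 60 N. Pads are 19 mm wide; open, the fingers measure 117 mm over their backs; the gripper's body (75 mm by 190 mm) begins 51 mm behind the grasp point.
Start: joints at [-49.698, 22.042, 0.453, 0, -68.411, -14.817], TCP at [0.269, -0.564, 0.223] pointing down, gripper open.
Joint ranges: [-179.83, 179.83], [-69.29, 118.12], [-61.27, 80.66], [-181.25, 117.63], [-171.15, -9.14], [-177.46, 177.46]. Speed limits (degrees/s): [159.86, 159.86, 180, 180, 180, 180].

## Interface

Orientations are given as a 3x3 rotation matrix whose columns are the frame's x, y, z axes.
In Python, from station import r gives the robot as it stands.
- The arm moves only by the tool step_hand, called after "Request:" in YAML: its name, and indented under it one key for each argument. Schema: {"type":"object","properties":{"ticks":{"type":"array","items":{"type":"object","properties":{"jaw":{"type":"number"},"sx":{"type":"number"},"sy":{"type":"number"},"sz":{"type":"number"},"rx":{"type":"number"},"ry":{"type":"number"},"rz":{"type":"number"}},"additionalProperties":false,"required":["jaw"]},"minItems":1,"maxItems":8},"only":{"type":"string"},"quiet":{"type":"boolean"},"lines":{"type":"string"}},"required":["ticks"],"additionalProperties":false}. ticks is a list of rows, 1 to 8 of them, each an object with the fields jaw (the opening from 0.0 (shut) to 1.0 (fully open)), sx, sy, sz (the shift in normalised numbers (1 is 0.4 m)), rx, ry, rz (a rotation vector in normalised numbers (1 is 90 degrees)); a field left out counts as zero (the opening has to be given); each row is the pose to reach, as a shift and turn from the pose commanded when the call began, along the tool's axes at that moment; what a row does not reach only later rows make up. A row lasts 1/10 s, in which the tool goes at most 0.05 m and 8.59 degrees, less where a joint would pass 70% of its speed; a pose out of reach is approached as far as the arm can. The fingers move at their own pace and stop on an object; the grip force is fixed at half the most. Time passes only in rows, so rows that do not move let the fingers close. The tool returns the time, the measured TCP pose, the force, the opening and the grip force at its end. only (a regular expression) keeps the lines of the reply that match it, lines (a string "A,B") keeps lines A to B, and quiet returns only ok. A shift or turn number past 1, either way, is cut back to 1. Input that does not fit is refused with a message, and nothing moves.
- r.sense(): the state, without advancing time (a new reading comes with each control period).
- r.capture(name): name is "scene" or "top"; returns a dict with "pixels" (420x560x3 uint8, red, green, blue), "z_map" (420x560 float32, m along the optical axis (not along the pixel's ray), 0 where there is no reading), "K" (3x3 intrinsics, pixels), "world_from_camera" (4x4, takes a point from camera to world coordinates). Camera axes: x right, y up, looking along -z (the intrinsics and any distortion apply to the point x, -y, -z); pixel columns grow to the right and rows downward; lengths in m; the calibration is good to about 2 mm. A picture is of the moment at which its call begins.
- r.finish_job(): hands the job in; it is judged then, once.
The state is a dict: "time_s": time; "joints": joint angles; "joint_velocities": joint speeds; "effort": joint torques, N m; "tcp_pos": TCP position; "ee_rot": TCP orientation; "wrist_force": force on the tool from outside, world axes, zero at the start; "moment": the same for the moment, N m; "gripper_width": opening from 0.0 (shut) to 1.0 (fully open); "gripper_force": force on a finger pad.
Only numpy, scipy, OpenCV 4.12 (cv2) and the standard library are available. Lean on these libraries where they do the work, as an engineer would, in place of code of your own. Each camera call takes 0.05 s, during which the arm holds its last target. There are 200 camera calls.

## Working session

There is one attempt and no reset: what is moved stays moved. The work goes in short steps, Python scripts to look and compute and a tool call to move; the robot and the scene stay as the last step left them, time stands still between calls to the robot, and variables do not carry over. Pictures are saved under pics/ and viewed, at most 10 in all, crops included, and the job is handed in when it is done.

```bash
ls; mkdir -p pics; python3 - <<'E'
from station import r
import cv2,numpy as np
s=r.sense();print(s)
for n in("scene","top"):
    c=r.capture(n);np.savez(f"/tmp/{n}.npz",**c);cv2.imwrite(f"pics/{n}0.png",c["pixels"][:,:,::-1]);print(c["K"],c["world_from_camera"])
E
```

```text
pics
station.py
{'time_s': 0.0, 'joints': array([-4.96972325e+01,  2.20895930e+01,  3.79680499e-01, -2.67242226e-02,
       -6.84108768e+01, -1.48162068e+01]), 'joint_velocities': array([ 0.00815151, -0.04563781,  0.01949121,  0.03089459,  0.06510419,
        0.01954221]), 'effort': array([-1.76083363e-04, -3.90666568e+01,  1.87405783e+01,  4.22003567e+00,
        1.09685166e-02, -1.75869041e-04]), 'tcp_pos': array([ 0.26868337, -0.56363631,  0.2214771 ]), 'ee_rot': array([[-9.02760210e-01, -4.30142926e-01, -1.03283778e-03],
       [-4.30144150e-01,  9.02758243e-01,  1.88827200e-03],
       [ 1.20175972e-04,  2.14892595e-03, -9.99997684e-01]]), 'wrist_force': array([-0.06082031,  0.16147894, -0.57596156]), 'moment': array([0.03925442, 0.02185565, 0.00916791]), 'gripper_force': 0.0, 'gripper_width': 1.0002440984560637}
[[413.25525819   0.         280.17607087]
 [  0.         413.25525819 210.24687574]
 [  0.           0.           1.        ]] [[ 0.32809078 -0.52258367  0.78693249  1.10139324]
 [ 0.94443935  0.16402967 -0.28483081 -0.20437545]
 [ 0.01976765  0.83666037  0.54736521  0.47413993]
 [ 0.          0.          0.          1.        ]]
[[537.36003436   0.         279.45718146]
 [  0.         537.36003436 207.53641015]
 [  0.           0.           1.        ]] [[ 0.00510508  0.98496579 -0.17267407  0.3685869 ]
 [-0.99986577  0.00233944 -0.01621626 -0.00693852]
 [-0.0155685   0.17273368  0.98484552  1.02111562]
 [ 0.          0.          0.          1.        ]]
```

View pics/top0.png

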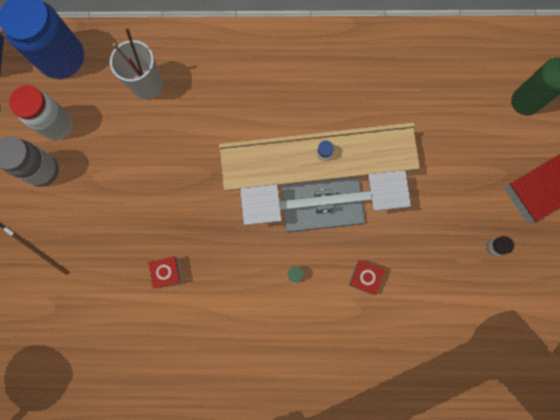

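View pics/scene0.png

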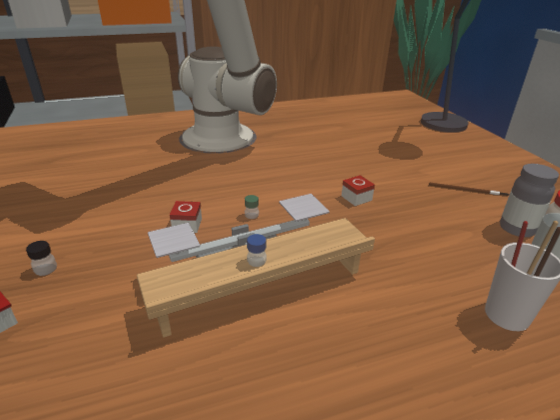

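The top view shows the gift boxes at (164,272) on the left and (368,278) on the right. The jars are at (296,274) and (326,150), and the pans at (261,204) and (389,190). The scene view agrees. Next I'll measure these.

```bash
cat > h.py <<'E'
import cv2,numpy as np
def cloud(c):
    z=c["z_map"];K=c["K"];v,u=np.mgrid[:z.shape[0],:z.shape[1]]
    p=np.stack([(u-K[0,2])/K[0,0]*z,-(v-K[1,2])/K[1,1]*z,-z],-1)
    T=c["world_from_camera"];return p@T[:3,:3].T+T[:3,3]
def blob(P,m,name,win,u0=(0,0)):
    """min-area rectangle in world xy of masked points within pixel window (u0,u1,v0,v1)"""
    w=np.zeros(m.shape,bool);w[win[2]:win[3],win[0]:win[1]]=1
    q=P[m&w]
    if len(q)<20: print(name,"none",len(q));return None
    (cx,cy),(a,b),t=cv2.minAreaRect((q[:,:2]*1000).astype(np.float32))
    t=(t+45)%90-45
    print(f"{name}: n {len(q)} c {cx:.1f} {cy:.1f} med {np.median(q[:,0])*1e3:.1f} {np.median(q[:,1])*1e3:.1f} z {np.median(q[:,2])*1e3:.1f} size {a:.1f} {b:.1f} ang {t:.1f}")
    return cx,cy,t
def red(c):
    p=c["pixels"].astype(int);return (p[...,0]>90)&(p[...,1]<60)&(p[...,2]<70)
E
python3 - <<'E'
from h import *
c=np.load("/tmp/top.npz");P=cloud(c);Z=P[...,2];R=red(c)
rz=cv2.morphologyEx(((Z>.03)&(Z<.05)).astype(np.uint8),cv2.MORPH_OPEN,np.ones((3,3)))>0
for n,w in(("boxL",(140,190,250,295)),("boxR",(345,390,255,300))): blob(P,rz,n,w); blob(P,R,n+" red",w)
pz=(Z>.078)&(Z<.092)
blob(P,pz,"panL",(235,283,180,230));blob(P,pz,"panR",(366,415,165,215))
blob(P,(Z>.058)&(Z<.072),"ledge",(210,425,115,195))
blob(P,Z>.1,"jarledge",(315,337,138,165));blob(P,(Z>.035)&(Z<.05),"jarfront",(285,308,262,286))
E
```

```text
boxL: n 761 c 421.2 219.9 med 420.8 219.1 z 40.9 size 49.6 50.2 ang 11.7
boxL red: n 527 c 410.8 119.4 med 420.7 216.9 z 40.9 size 260.5 56.3 ang -6.3
boxR: n 759 c 413.4 -150.2 med 413.4 -149.3 z 41.4 size 50.0 49.3 ang -21.2
boxR red: n 543 c 407.7 -93.0 med 413.4 -149.9 z 41.3 size 59.8 179.3 ang 6.0
panL: n 1365 c 539.3 42.8 med 538.9 42.8 z 85.4 size 67.3 66.0 ang 6.6
panR: n 1372 c 565.5 -186.1 med 564.6 -185.5 z 85.6 size 66.6 67.3 ang 6.9
ledge: n 8056 c 610.8 -64.8 med 625.5 -57.9 z 66.5 size 114.6 360.3 ang 6.2
jarledge: n 215 c 635.5 -72.2 med 635.0 -71.6 z 108.3 size 26.5 28.6 ang -1.2
jarfront: n 192 c 419.1 -19.6 med 418.3 -19.6 z 42.1 size 25.5 27.1 ang -0.1
```

```bash
cat > go.py <<'E'
# go.py x y z(mm) yaw : shift and turn, tool axes, from here to a tool-down pose whose closing line is y turned by yaw
import sys,numpy as np
from scipy.spatial.transform import Rotation as Ro
from station import r
def delta(x,y,z,t):
    s=r.sense();R=s["ee_rot"];a=np.radians(t);c,n=np.cos(a),np.sin(a)
    G=np.array([[-c,-n,0],[-n,c,0],[0,0,-1.]])
    print("t",s["time_s"],"tcp",(s["tcp_pos"]*1e3).round(1),"w",round(s["gripper_width"],3),"F",s["wrist_force"].round(2))
    print("shift",(R.T@(np.array([x,y,z])/1e3-s["tcp_pos"])).round(4),"turn",Ro.from_matrix(R.T@G).as_rotvec(degrees=True).round(2))
if __name__=="__main__": delta(*map(float,sys.argv[1:5]))
E
python3 go.py 413.4 -150 120 -21.2
```

```text
t 0.1 tcp [ 268.7 -563.7  221.6] w 1.002 F [ 0.55 -0.32 -0.17]
shift [-0.3086  0.3111  0.1022] turn [ 0.1  -0.05 46.68]
```

The rows are not in the units I measure in: shifts go in shares of 0.4 m and turns go in shares of 90 degrees. I convert before sending: -0.24 m / 0.4 = -0.6, 0.05 m / 0.4 = 0.125, 46.7 degrees / 90 = 0.5189.

Request:
step_hand:
  ticks:
    - {"jaw":1,"sx":-0.075,"sy":0.075,"sz":0.025,"rz":0.0667}
    - {"jaw":1,"sx":-0.15,"sy":0.15,"sz":0.05,"rz":0.1333}
    - {"jaw":1,"sx":-0.225,"sy":0.225,"sz":0.075,"rz":0.2}
    - {"jaw":1,"sx":-0.3,"sy":0.3,"sz":0.1,"rz":0.2667}
    - {"jaw":1,"sx":-0.375,"sy":0.375,"sz":0.125,"rz":0.3333}
    - {"jaw":1,"sx":-0.45,"sy":0.45,"sz":0.15,"rz":0.4}
    - {"jaw":1,"sx":-0.525,"sy":0.525,"sz":0.175,"rz":0.4667}
    - {"jaw":1,"sx":-0.6,"sy":0.6,"sz":0.2,"rz":0.5189}

```text
time_s: 0.9
tcp_pos: [0.3824, -0.2426, 0.1421]
ee_rot: [[-0.931, 0.366, -0.0], [0.366, 0.931, 0.0], [0.0, 0.0, -1.0]]
wrist_force: [0.4, 0.2, -0.7]
gripper_width: 1.004
gripper_force: 0.0
```

```bash
python3 go.py 413.4 -150 90 -21.2
```

```text
t 0.9 tcp [ 382.4 -242.6  142.1] w 1.004 F [ 0.42  0.16 -0.74]
shift [0.0049 0.0975 0.0521] turn [ 0.   -0.01 -0.24]
```

```bash
python3 - <<'E'
from h import *
from station import r
c=r.capture("scene");P=cloud(c);Z=P[...,2]
m=(Z>.034)&(Z<.05)&(P[...,0]>.37)&(P[...,0]<.46)
for n,s in(("L",P[...,1]>.17),("R",P[...,1]<-.11)): blob(P,m&s&(P[...,1]<.27)&(P[...,1]>-.2),n,(0,560,0,420))
E
```

```text
L: n 319 c 423.5 220.3 med 428.0 217.3 z 39.3 size 52.4 51.0 ang 11.0
R: n 431 c 414.9 -149.8 med 420.2 -150.6 z 39.7 size 49.7 52.0 ang -22.0
```

Converted, 0.0975 m / 0.4 = 0.2438, 0.07 m / 0.4 = 0.175, -0.2 degrees / 90 = -0.0022.

Request:
step_hand:
  ticks:
    - {"jaw":1,"sx":0.005,"sy":0.0875,"sz":0.05}
    - {"jaw":1,"sx":0.01,"sy":0.175,"sz":0.0875}
    - {"jaw":1,"sx":0.0125,"sy":0.2438,"sz":0.13,"rz":-0.0022}
    - {"jaw":1,"sx":0.0125,"sy":0.2438,"sz":0.13,"rz":-0.0022}
    - {"jaw":1,"sx":0.0125,"sy":0.2438,"sz":0.13,"rz":-0.0022}

```text
time_s: 1.45
tcp_pos: [0.4128, -0.1512, 0.0902]
ee_rot: [[-0.934, 0.357, -0.001], [0.357, 0.934, -0.0], [0.001, -0.001, -1.0]]
wrist_force: [0.3, -0.1, 0.5]
gripper_width: 0.998
gripper_force: 0.0
```

```bash
python3 go.py 414 -150 14 -21.5
```

```text
t 1.45 tcp [ 412.8 -151.2   90.2] w 0.998 F [ 0.32 -0.15  0.5 ]
shift [-0.0008  0.0016  0.0762] turn [-0.03 -0.07  0.58]
```

Converted, 0.076 m / 0.4 = 0.19, 0.06 m / 0.4 = 0.15, 0.5 degrees / 90 = 0.0056.

Request:
step_hand:
  ticks:
    - {"jaw":1,"sx":-0.0025,"sy":0.004,"sz":0.075,"rz":0.0056}
    - {"jaw":1,"sx":-0.0025,"sy":0.004,"sz":0.15,"rz":0.0056}
    - {"jaw":1,"sx":-0.0025,"sy":0.004,"sz":0.19,"rz":0.0056}
    - {"jaw":1,"sx":-0.0025,"sy":0.004,"sz":0.19,"rz":0.0056}
    - {"jaw":0,"sx":-0.0025,"sy":0.004,"sz":0.19,"rz":0.0056}
    - {"jaw":0,"sx":-0.0025,"sy":0.004,"sz":0.19,"rz":0.0056}
    - {"jaw":0,"sx":-0.0025,"sy":0.004,"sz":0.19,"rz":0.0056}
    - {"jaw":0,"sx":-0.0025,"sy":0.004,"sz":0.19,"rz":0.0056}

```text
time_s: 2.25
tcp_pos: [0.415, -0.1505, 0.0154]
ee_rot: [[-0.93, 0.367, 0.002], [0.367, 0.93, 0.0], [-0.002, 0.001, -1.0]]
wrist_force: [-0.2, 0.1, -0.6]
gripper_width: 0.723
gripper_force: 0.0
```

Request:
step_hand:
  ticks:
    - {"jaw":0}
    - {"jaw":0}
    - {"jaw":0}

```text
time_s: 2.55
tcp_pos: [0.4147, -0.1503, 0.0148]
ee_rot: [[-0.93, 0.367, 0.0], [0.367, 0.93, -0.0], [-0.0, 0.0, -1.0]]
wrist_force: [-0.5, -0.1, 3.7]
gripper_width: 0.551
gripper_force: 30.0
```

```bash
python3 go.py 565 -186 140 6.6
```

```text
t 2.55 tcp [ 414.7 -150.3   14.8] w 0.551 F [-0.52 -0.15  3.72]
shift [-0.153   0.0219 -0.1251] turn [  0.     0.03 -28.1 ]
```

Converted, -0.153 m / 0.4 = -0.3825, -0.14 m / 0.4 = -0.35, -28.1 degrees / 90 = -0.3122.

Request:
step_hand:
  ticks:
    - {"jaw":0,"sz":-0.1}
    - {"jaw":0,"sz":-0.2}
    - {"jaw":0,"sx":-0.075,"sy":0.01,"sz":-0.3125,"rz":-0.0667}
    - {"jaw":0,"sx":-0.175,"sy":0.025,"sz":-0.3125,"rz":-0.1444}
    - {"jaw":0,"sx":-0.275,"sy":0.04,"sz":-0.3125,"rz":-0.2222}
    - {"jaw":0,"sx":-0.35,"sy":0.05,"sz":-0.3125,"rz":-0.2889}
    - {"jaw":0,"sx":-0.3825,"sy":0.055,"sz":-0.3125,"rz":-0.3122}
    - {"jaw":0,"sx":-0.3825,"sy":0.055,"sz":-0.3125,"rz":-0.3122}

```text
time_s: 3.35
tcp_pos: [0.5659, -0.1863, 0.1383]
ee_rot: [[-0.993, -0.114, -0.001], [-0.114, 0.993, 0.0], [0.001, 0.0, -1.0]]
wrist_force: [-0.7, -0.5, -0.5]
gripper_width: 0.547
gripper_force: 30.0
```

Request:
step_hand:
  ticks:
    - {"jaw":0}
    - {"jaw":0}

```text
time_s: 3.55
tcp_pos: [0.5636, -0.1858, 0.1393]
ee_rot: [[-0.993, -0.114, -0.001], [-0.114, 0.993, 0.0], [0.001, 0.0, -1.0]]
wrist_force: [-0.7, 0.0, -0.5]
gripper_width: 0.547
gripper_force: 30.0
```

```bash
python3 go.py 565 -186 87 6.6
```

```text
t 3.55 tcp [ 563.6 -185.8  139.3] w 0.547 F [-0.69  0.05 -0.5 ]
shift [-0.0014 -0.0004  0.0523] turn [ 0.03 -0.07 -0.05]
```

Converted, 0.052 m / 0.4 = 0.13, 0.05 m / 0.4 = 0.125.

Request:
step_hand:
  ticks:
    - {"jaw":0,"sx":-0.0025,"sz":0.05}
    - {"jaw":0,"sx":-0.0025,"sz":0.085}
    - {"jaw":0,"sx":-0.0025,"sz":0.0975}
    - {"jaw":0,"sx":-0.0025,"sz":0.1075}
    - {"jaw":0,"sx":-0.0025,"sz":0.1175}
    - {"jaw":0,"sx":-0.0025,"sz":0.125}
    - {"jaw":0,"sx":-0.0025,"sz":0.13}
    - {"jaw":0,"sx":-0.0025,"sz":0.13}

```text
time_s: 4.35
tcp_pos: [0.5659, -0.186, 0.0875]
ee_rot: [[-0.993, -0.115, 0.0], [-0.115, 0.993, -0.0], [-0.0, -0.0, -1.0]]
wrist_force: [-0.7, -0.0, -0.4]
gripper_width: 0.552
gripper_force: 30.0
```

Request:
step_hand:
  ticks:
    - {"jaw":0}
    - {"jaw":0}

```text
time_s: 4.55
tcp_pos: [0.566, -0.186, 0.0877]
ee_rot: [[-0.993, -0.115, 0.0], [-0.115, 0.993, -0.0], [-0.0, -0.0, -1.0]]
wrist_force: [0.0, 0.7, -0.8]
gripper_width: 0.55
gripper_force: 30.0
```

```bash
python3 go.py 565 -186 87 6.6
python3 - <<'E'
from h import *
from station import r
c=r.capture("scene");cv2.imwrite("pics/place1.png",c["pixels"][100:320,100:400,::-1].repeat(2,0).repeat(2,1))
P=cloud(c);Z=P[...,2]
for n,x,y in(("L",539.3,42.8),("R",565.5,-186.1)):
    q=P[(abs(P[...,0]-x/1e3)<.03)&(abs(P[...,1]-y/1e3)<.03)][:,2];print(n,np.histogram(q,bins=np.arange(.06,.2,.008)))
E
```

```text
t 4.55 tcp [ 566.  -186.    87.7] w 0.55 F [ 0.03  0.73 -0.82]
shift [0.001  0.0001 0.0007] turn [-0.01  0.01 -0.02]
L (array([131,   8,   0,   0, 623,   0,   0,   0,   0,   0,   0,   0,   0,
         0,   0,   0,   0]), array([0.06 , 0.068, 0.076, 0.084, 0.092, 0.1  , 0.108, 0.116, 0.124,
       0.132, 0.14 , 0.148, 0.156, 0.164, 0.172, 0.18 , 0.188, 0.196]))
R (array([  0, 270, 136, 161, 173, 168, 711,  44,  55,  71,  21,   7,  10,
        17,  50, 171, 224]), array([0.06 , 0.068, 0.076, 0.084, 0.092, 0.1  , 0.108, 0.116, 0.124,
       0.132, 0.14 , 0.148, 0.156, 0.164, 0.172, 0.18 , 0.188, 0.196]))
```

View pics/place1.png

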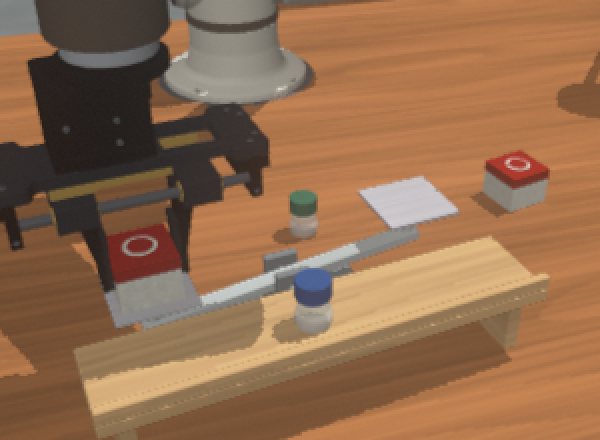

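The crop shows the right box upright on the lowered right pan (crop px ~150,270), with the left pan raised. I'll release it and go on to the left box.

Converted, -0.08 m / 0.4 = -0.2, -0.05 m / 0.4 = -0.125.

Request:
step_hand:
  ticks:
    - {"jaw":1}
    - {"jaw":1}
    - {"jaw":1}
    - {"jaw":1}
    - {"jaw":1}
    - {"jaw":1,"sz":-0.05}
    - {"jaw":1,"sz":-0.125}
    - {"jaw":1,"sz":-0.2}

```text
time_s: 5.4
tcp_pos: [0.5655, -0.1859, 0.1681]
ee_rot: [[-0.993, -0.115, -0.001], [-0.115, 0.993, -0.0], [0.001, 0.0, -1.0]]
wrist_force: [1.0, 0.3, -0.6]
gripper_width: 0.997
gripper_force: 0.0
```

```bash
python3 go.py 422 220 90 11.4
```

```text
t 5.4 tcp [ 565.5 -185.9  168.1] w 0.997 F [ 0.95  0.34 -0.6 ]
shift [0.0959 0.4197 0.0783] turn [ 0.01 -0.08 -4.81]
```

Converted, 0.345 m / 0.4 = 0.8625, 0.3 m / 0.4 = 0.75, -4.8 degrees / 90 = -0.0533.

Request:
step_hand:
  ticks:
    - {"jaw":1,"sx":0.015,"sy":0.075}
    - {"jaw":1,"sx":0.04,"sy":0.1875}
    - {"jaw":1,"sx":0.0675,"sy":0.3,"rz":-0.0111}
    - {"jaw":1,"sx":0.095,"sy":0.4125,"rz":-0.0222}
    - {"jaw":1,"sx":0.12,"sy":0.525,"rz":-0.0333}
    - {"jaw":1,"sx":0.145,"sy":0.6375,"rz":-0.0444}
    - {"jaw":1,"sx":0.1725,"sy":0.75,"rz":-0.0533}
    - {"jaw":1,"sx":0.1975,"sy":0.8625,"sz":0.025,"rz":-0.0533}

```text
time_s: 6.2
tcp_pos: [0.4478, 0.1499, 0.1589]
ee_rot: [[-0.98, -0.198, 0.003], [-0.198, 0.98, 0.002], [-0.004, 0.001, -1.0]]
wrist_force: [1.0, -0.4, -0.5]
gripper_width: 0.995
gripper_force: 0.0
```

Request:
step_hand:
  ticks:
    - {"jaw":1,"sx":0.0225,"sy":0.1,"sz":0.075}
    - {"jaw":1,"sx":0.0425,"sy":0.1875,"sz":0.15}
    - {"jaw":1,"sx":0.0425,"sy":0.1875,"sz":0.17}
    - {"jaw":1,"sx":0.0425,"sy":0.1875,"sz":0.17}
    - {"jaw":1,"sx":0.0425,"sy":0.1875,"sz":0.17}

```text
time_s: 6.7
tcp_pos: [0.4169, 0.2178, 0.0901]
ee_rot: [[-0.98, -0.197, 0.001], [-0.197, 0.98, 0.0], [-0.001, 0.0, -1.0]]
wrist_force: [-0.6, 0.2, 0.7]
gripper_width: 0.997
gripper_force: 0.0
```

```bash
python3 go.py 422 220 14 11.4
```

```text
t 6.7 tcp [416.9 217.8  90.1] w 0.997 F [-0.62  0.19  0.73]
shift [-0.0053  0.0012  0.0761] turn [ 0.01  0.05 -0.03]
```

Converted, 0.076 m / 0.4 = 0.19, 0.06 m / 0.4 = 0.15.

Request:
step_hand:
  ticks:
    - {"jaw":1,"sx":-0.0125,"sy":0.003,"sz":0.075}
    - {"jaw":1,"sx":-0.0125,"sy":0.003,"sz":0.15}
    - {"jaw":1,"sx":-0.0125,"sy":0.003,"sz":0.19}
    - {"jaw":0,"sx":-0.0125,"sy":0.003,"sz":0.19}
    - {"jaw":0,"sx":-0.0125,"sy":0.003,"sz":0.19}
    - {"jaw":0,"sx":-0.0125,"sy":0.003,"sz":0.19}
    - {"jaw":0,"sx":-0.0125,"sy":0.003,"sz":0.19}
    - {"jaw":0,"sx":-0.0125,"sy":0.003,"sz":0.19}

```text
time_s: 7.5
tcp_pos: [0.4215, 0.2204, 0.0145]
ee_rot: [[-0.98, -0.197, 0.001], [-0.197, 0.98, 0.001], [-0.002, 0.001, -1.0]]
wrist_force: [0.1, -0.1, -0.9]
gripper_width: 0.633
gripper_force: 0.0
```

Request:
step_hand:
  ticks:
    - {"jaw":0}
    - {"jaw":0}
    - {"jaw":0}

```text
time_s: 7.8
tcp_pos: [0.4214, 0.2206, 0.0142]
ee_rot: [[-0.98, -0.198, 0.001], [-0.198, 0.98, 0.001], [-0.001, 0.001, -1.0]]
wrist_force: [-0.7, 0.9, 5.8]
gripper_width: 0.551
gripper_force: 30.0
```

```bash
python3 go.py 539 43 155 6.6
```

```text
t 7.8 tcp [421.4 220.6  14.2] w 0.551 F [-0.68  0.94  5.79]
shift [-0.0803 -0.1972 -0.1408] turn [0.04 0.07 4.81]
```

Converted, -0.197 m / 0.4 = -0.4925, -0.18 m / 0.4 = -0.45, 4.8 degrees / 90 = 0.0533.

Request:
step_hand:
  ticks:
    - {"jaw":0,"sz":-0.1}
    - {"jaw":0,"sz":-0.2125}
    - {"jaw":0,"sx":-0.025,"sy":-0.075,"sz":-0.3,"rz":0.0111}
    - {"jaw":0,"sx":-0.0625,"sy":-0.175,"sz":-0.3525,"rz":0.0222}
    - {"jaw":0,"sx":-0.105,"sy":-0.275,"sz":-0.3525,"rz":0.0333}
    - {"jaw":0,"sx":-0.15,"sy":-0.375,"sz":-0.3525,"rz":0.0444}
    - {"jaw":0,"sx":-0.1825,"sy":-0.45,"sz":-0.3525,"rz":0.0533}
    - {"jaw":0,"sx":-0.2,"sy":-0.4925,"sz":-0.3525,"rz":0.0533}

```text
time_s: 8.6
tcp_pos: [0.5386, 0.0404, 0.1534]
ee_rot: [[-0.994, -0.112, -0.002], [-0.112, 0.994, -0.001], [0.002, -0.0, -1.0]]
wrist_force: [-0.5, 0.3, -1.4]
gripper_width: 0.549
gripper_force: 30.0
```

Request:
step_hand:
  ticks:
    - {"jaw":0}
    - {"jaw":0}
    - {"jaw":0}

```text
time_s: 8.9
tcp_pos: [0.5375, 0.0432, 0.1541]
ee_rot: [[-0.993, -0.115, -0.001], [-0.115, 0.993, -0.0], [0.001, 0.0, -1.0]]
wrist_force: [-0.0, -0.3, -2.2]
gripper_width: 0.55
gripper_force: 30.0
```

```bash
python3 go.py 539 43 117 6.6
python3 - <<'E'
from h import *
from station import r
c=r.capture("scene");P=cloud(c);Z=P[...,2];R=red(c)
for n,x,y in(("L",539.3,42.8),("R",565.5,-186.1)):
    w=(abs(P[...,0]-x/1e3)<.045)&(abs(P[...,1]-y/1e3)<.045)
    blob(P,w&R&(Z>.103)&(Z<.2),n+" lid",(0,560,0,420)); blob(P,w&(Z>.09)&(Z<.103),n+" pan up",(0,560,0,420))
E
```

```text
t 8.9 tcp [537.5  43.2 154.1] w 0.55 F [-0.   -0.28 -2.2 ]
shift [-0.0015 -0.0004  0.0371] turn [ 0.   -0.08  0.02]
L lid: n 414 c 539.0 41.6 med 556.5 43.2 z 179.1 size 52.0 50.2 ang 6.8
L pan up: n 823 c 539.9 41.3 med 543.7 39.9 z 100.2 size 68.4 67.2 ang 6.4
R lid: n 588 c 565.8 -187.1 med 574.0 -187.4 z 108.7 size 53.2 48.5 ang 6.3
R pan up: n 237 c 579.1 -196.3 med 588.3 -185.6 z 96.1 size 69.4 35.8 ang -37.1
```

Readings agree: the right box is centred and the left pan is up at 100. This box pulls about 2.2 N, so it is likely the heavier one. I'll lower it gently with the pan and then release.

Converted, 0.058 m / 0.4 = 0.145, 0.054 m / 0.4 = 0.135.

Request:
step_hand:
  ticks:
    - {"jaw":0,"sx":-0.0025,"sz":0.05}
    - {"jaw":0,"sx":-0.0025,"sz":0.085}
    - {"jaw":0,"sx":-0.0025,"sz":0.095}
    - {"jaw":0,"sx":-0.0025,"sz":0.105}
    - {"jaw":0,"sx":-0.0025,"sz":0.115}
    - {"jaw":0,"sx":-0.0025,"sz":0.125}
    - {"jaw":0,"sx":-0.0025,"sz":0.135}
    - {"jaw":0,"sx":-0.0025,"sz":0.145}

```text
time_s: 9.75
tcp_pos: [0.5398, 0.0431, 0.0967]
ee_rot: [[-0.993, -0.115, 0.001], [-0.115, 0.993, 0.0], [-0.001, 0.0, -1.0]]
wrist_force: [-0.0, 0.8, -0.6]
gripper_width: 0.55
gripper_force: 30.0
```

Request:
step_hand:
  ticks:
    - {"jaw":0,"sz":0.01}
    - {"jaw":0,"sz":0.0175}
    - {"jaw":0,"sz":0.0225}
    - {"jaw":0,"sz":0.025}
    - {"jaw":0,"sz":0.025}
    - {"jaw":0,"sz":0.025}

```text
time_s: 10.35
tcp_pos: [0.5391, 0.0427, 0.0865]
ee_rot: [[-0.993, -0.115, -0.0], [-0.115, 0.993, -0.0], [0.0, -0.0, -1.0]]
wrist_force: [-0.7, -0.7, -1.4]
gripper_width: 0.548
gripper_force: 30.0
```

```bash
python3 go.py 539 43 85 6.6
```

```text
t 10.35 tcp [539.1  42.7  86.5] w 0.548 F [-0.69 -0.71 -1.38]
shift [0.0001 0.0003 0.0015] turn [-0.01 -0.03 -0.02]
```

Converted, -0.08 m / 0.4 = -0.2, -0.05 m / 0.4 = -0.125.

Request:
step_hand:
  ticks:
    - {"jaw":1}
    - {"jaw":1}
    - {"jaw":1}
    - {"jaw":1}
    - {"jaw":1}
    - {"jaw":1,"sz":-0.05}
    - {"jaw":1,"sz":-0.125}
    - {"jaw":1,"sz":-0.2}

```text
time_s: 11.15
tcp_pos: [0.5389, 0.0427, 0.1671]
ee_rot: [[-0.993, -0.115, -0.001], [-0.115, 0.993, -0.001], [0.001, -0.0, -1.0]]
wrist_force: [0.8, -0.1, -0.3]
gripper_width: 0.999
gripper_force: 0.0
```

Request:
step_hand:
  ticks:
    - {"jaw":1}
    - {"jaw":1}
    - {"jaw":1}
    - {"jaw":1}
    - {"jaw":1}
    - {"jaw":1}
    - {"jaw":1}
    - {"jaw":1}

```text
time_s: 11.95
tcp_pos: [0.5393, 0.0428, 0.1664]
ee_rot: [[-0.993, -0.115, -0.0], [-0.115, 0.993, -0.0], [0.0, -0.0, -1.0]]
wrist_force: [-0.4, -0.6, -0.1]
gripper_width: 0.999
gripper_force: 0.0
```

Request:
step_hand:
  ticks:
    - {"jaw":1}
    - {"jaw":1}
    - {"jaw":1}
    - {"jaw":1}

```text
time_s: 12.35
tcp_pos: [0.5393, 0.0428, 0.1666]
ee_rot: [[-0.993, -0.115, 0.0], [-0.115, 0.993, 0.0], [-0.0, 0.0, -1.0]]
wrist_force: [-0.1, 0.0, 0.0]
gripper_width: 0.998
gripper_force: 0.0
```

```bash
python3 go.py 539 43 85 6.6
cat > look.py <<'E'
from h import *
from station import r
import sys
c=r.capture("scene");cv2.imwrite(sys.argv[1],c["pixels"][100:320,100:400,::-1].repeat(2,0).repeat(2,1))
P=cloud(c);Z=P[...,2];R=red(c)
for n,x,y in(("L",540,43),("L ledge",618,52),("R",565.5,-186.1)):
    w=(abs(P[...,0]-x/1e3)<.045)&(abs(P[...,1]-y/1e3)<.045)
    blob(P,w&R&(Z>.1)&(Z<.16),n+" lid",(0,560,0,420))
w=(abs(P[...,0]-.6355)<.04)&(abs(P[...,1]+.072)<.04);blob(P,w&(Z>.1)&(Z<.115),"jarledge",(0,560,0,420))
w=(abs(P[...,0]-.419)<.04)&(abs(P[...,1]+.02)<.04);blob(P,w&(Z>.036)&(Z<.05),"jarfront",(0,560,0,420))
E
python3 look.py pics/weigh.png
```

```text
t 12.35 tcp [539.3  42.8 166.6] w 0.998 F [-0.05  0.01  0.03]
shift [0.0003 0.0002 0.0816] turn [ 0.    0.   -0.02]
L lid: n 468 c 540.6 40.5 med 551.2 36.6 z 108.2 size 51.8 49.5 ang 6.1
L ledge lid none 0
R lid: n 679 c 565.4 -186.7 med 578.2 -187.3 z 140.7 size 52.9 49.1 ang 6.5
jarledge: n 247 c 638.1 -72.7 med 641.4 -73.6 z 107.0 size 27.5 28.2 ang 17.4
jarfront: n 108 c 421.0 -19.4 med 424.1 -20.4 z 40.7 size 26.7 27.8 ang 31.8
```

View pics/weigh.png

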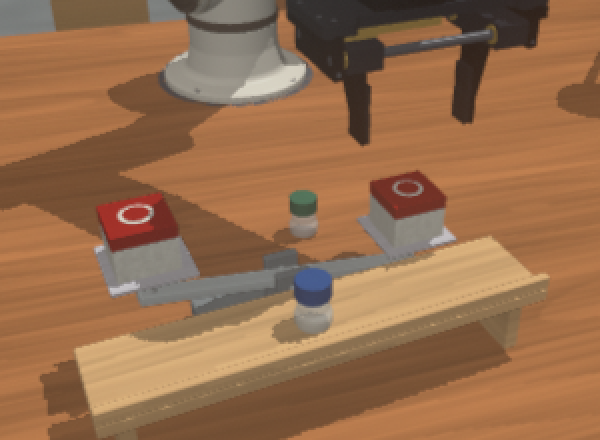

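The view shows the left box (crop px ~408,210) down and the right box (~140,235) up, both upright, so the left one is heavier. I'll grip it in place and slide it along the balance's +x, then let it down the 3 mm step.

Converted, 0.0805 m / 0.4 = 0.2013, 0.06 m / 0.4 = 0.15.

Request:
step_hand:
  ticks:
    - {"jaw":1,"sz":0.075}
    - {"jaw":1,"sz":0.15}
    - {"jaw":1,"sz":0.2013}
    - {"jaw":0,"sz":0.2013}
    - {"jaw":0,"sz":0.2013}
    - {"jaw":0,"sz":0.2013}
    - {"jaw":0,"sz":0.2013}
    - {"jaw":0,"sz":0.2013}

```text
time_s: 13.2
tcp_pos: [0.5399, 0.043, 0.0871]
ee_rot: [[-0.993, -0.115, 0.002], [-0.115, 0.993, 0.001], [-0.002, 0.0, -1.0]]
wrist_force: [-0.3, -0.1, 0.7]
gripper_width: 0.63
gripper_force: 0.0
```

Request:
step_hand:
  ticks:
    - {"jaw":0}
    - {"jaw":0}
    - {"jaw":0}

```text
time_s: 13.5
tcp_pos: [0.5397, 0.0429, 0.0867]
ee_rot: [[-0.993, -0.115, 0.001], [-0.115, 0.993, 0.0], [-0.001, -0.0, -1.0]]
wrist_force: [-0.7, -0.8, 3.9]
gripper_width: 0.546
gripper_force: 30.0
```

```bash
python3 go.py 618.5 52 83 6.53
```

```text
t 13.5 tcp [539.7  42.9  86.7] w 0.546 F [-0.74 -0.8   3.9 ]
shift [-0.0794  0.      0.0038] turn [-0.    0.06  0.06]
```

Converted, -0.079 m / 0.4 = -0.1975, -0.072 m / 0.4 = -0.18.

Request:
step_hand:
  ticks:
    - {"jaw":0,"sx":-0.015}
    - {"jaw":0,"sx":-0.035}
    - {"jaw":0,"sx":-0.06}
    - {"jaw":0,"sx":-0.09}
    - {"jaw":0,"sx":-0.12}
    - {"jaw":0,"sx":-0.15,"sz":0.0025}
    - {"jaw":0,"sx":-0.18,"sz":0.005}
    - {"jaw":0,"sx":-0.1975,"sz":0.0075}

```text
time_s: 14.3
tcp_pos: [0.615, 0.0507, 0.0844]
ee_rot: [[-0.993, -0.115, -0.008], [-0.115, 0.993, -0.003], [0.009, -0.002, -1.0]]
wrist_force: [-15.1, -1.6, 21.1]
gripper_width: 0.548
gripper_force: 30.0
```

Request:
step_hand:
  ticks:
    - {"jaw":0}
    - {"jaw":0}

```text
time_s: 14.5
tcp_pos: [0.6163, 0.0508, 0.0844]
ee_rot: [[-0.993, -0.115, -0.004], [-0.115, 0.993, -0.002], [0.004, -0.002, -1.0]]
wrist_force: [-6.5, -2.6, 10.0]
gripper_width: 0.548
gripper_force: 30.0
```

```bash
python3 go.py 618.5 52 83 6.53; python3 look.py pics/drag.png
```

```text
t 14.5 tcp [616.3  50.8  84.4] w 0.548 F [-6.53 -2.56  9.95]
shift [-0.0024  0.0009  0.0013] turn [-0.09 -0.23  0.06]
L lid none 0
L ledge lid: n 436 c 616.9 49.7 med 629.9 51.8 z 106.0 size 50.9 50.3 ang 6.0
R lid: n 634 c 565.5 -187.3 med 577.5 -188.0 z 112.0 size 51.6 48.5 ang 6.8
jarledge: n 240 c 637.5 -72.1 med 641.0 -73.0 z 106.9 size 27.0 27.9 ang 27.6
jarfront: n 107 c 421.3 -20.1 med 423.5 -19.8 z 40.8 size 26.7 26.3 ang 3.2
```

View pics/drag.png

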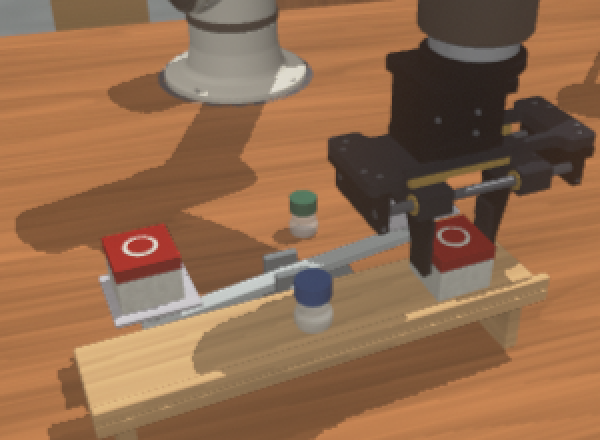

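The left box is on the ledge (crop px ~460,255), and the light box stands on the right pan (~145,270), now down. Both jars are where they were. I'll release, rise and check.

Converted, -0.1 m / 0.4 = -0.25, -0.06 m / 0.4 = -0.15.

Request:
step_hand:
  ticks:
    - {"jaw":1}
    - {"jaw":1}
    - {"jaw":1}
    - {"jaw":1}
    - {"jaw":1}
    - {"jaw":1,"sz":-0.05}
    - {"jaw":1,"sz":-0.15}
    - {"jaw":1,"sz":-0.25}

```text
time_s: 15.35
tcp_pos: [0.6173, 0.0518, 0.1833]
ee_rot: [[-0.993, -0.115, -0.002], [-0.115, 0.993, -0.001], [0.002, -0.001, -1.0]]
wrist_force: [0.8, -0.1, 1.0]
gripper_width: 0.999
gripper_force: 0.0
```

Request:
step_hand:
  ticks:
    - {"jaw":1,"sx":0.05,"sz":-0.1}
    - {"jaw":1,"sx":0.125,"sz":-0.15}
    - {"jaw":1,"sx":0.25,"sz":-0.15}
    - {"jaw":1,"sx":0.25,"sz":-0.15}
    - {"jaw":1,"sx":0.25,"sz":-0.15}
    - {"jaw":1,"sx":0.25,"sz":-0.15}
    - {"jaw":1,"sx":0.25,"sz":-0.15}
    - {"jaw":1,"sx":0.25,"sz":-0.15}

```text
time_s: 16.15
tcp_pos: [0.5193, 0.0406, 0.2426]
ee_rot: [[-0.993, -0.114, -0.001], [-0.114, 0.993, -0.0], [0.001, -0.0, -1.0]]
wrist_force: [0.5, -0.2, 0.8]
gripper_width: 1.003
gripper_force: 0.0
```

```bash
python3 look.py pics/end.png; python3 - <<'E'
from h import *
from station import r
c=r.capture("top");P=cloud(c);Z=P[...,2]
w=(abs(P[...,0]-.617)<.04)&(abs(P[...,1]-.051)<.04);blob(P,w&(Z>.1)&(Z<.112),"L top view",(0,560,0,420))
E
```

```text
L lid none 0
L ledge lid: n 509 c 617.1 48.4 med 624.1 45.4 z 105.6 size 50.2 48.7 ang 6.6
R lid: n 672 c 565.2 -186.7 med 575.6 -187.2 z 108.6 size 51.7 48.9 ang 6.5
jarledge: n 246 c 637.5 -72.8 med 641.1 -73.5 z 107.0 size 28.3 26.8 ang 6.6
jarfront: n 107 c 420.8 -20.6 med 423.9 -20.2 z 40.8 size 27.2 27.0 ang 5.1
L top view none 0
```

View pics/end.png

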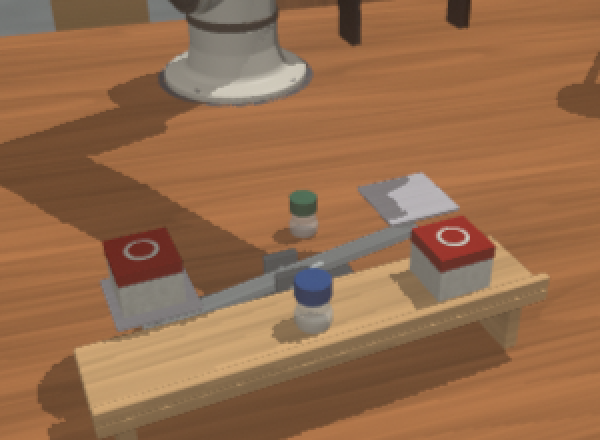

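The heavy box is upright and wholly on the ledge, about 2 mm off its middle line, with its lid at 106. The light box is on the right pan and the jars haven't moved, so I'm handing in.

```bash
python3 -c "
from station import r
print(r.finish_job())"
```

```text
the job is handed in; nothing more can be done
None
```

The left box proved heavier: I gripped it on its lowered pan, slid it straight onto the ledge (upright, about 2 mm off the middle line), left the lighter box centred on the right pan and both jars unmoved, and handed the job in at about 16 s; no verdict came back.

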